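# Put the cleaned burner head and cap back on the gas stove

## Task

The tea stove's burner has been washed: put the burner head back in its cup so that its key drops into the slot and the head sits fully home and level, and only then lay the burner cap squarely on top of it. Feel for the slot by turning the head lightly; do not force the parts down, and leave the teapot, cups, canister and jar where they stand.

Things in the scene. Friction and masses are not known exactly. Their poses are not given: they have to be found in the camera images.
- stove: White single-burner gas stove, 250 x 250 mm, cannot be shifted. Origin: centre of its underside, on the work surface; z up. Its front, with the black knob (reaches 158 mm out, 44 mm high), looks along its -x. Top plate at z = 75 mm; four 5 mm rubber seats at x, y = +-88 mm. The cast burner cup stands in the middle, outer radius 25 mm, from the plate up to z = 100 mm.
- cup_mouth (a point): On the burner cup's axis at lip height (stove z = 100 mm); axes as the stove's. Bore: radius 20 mm, 22 mm deep. One slot, 8 mm wide, 13 mm deep, cuts down through the cup's wall from the lip. The cup is clamped fast, at another bearing each time: the slot lies within 0.75 rad either side of the stove's -x as seen from the axis. That bearing is not measured: see it or find it by feel.
- burner_head: Aluminium burner head, 36 mm high, 0.11 to 0.2 kg, stands upright on its spigot. Origin: centre of the spigot's underside, z up. Spigot: radius 18.5 mm, z = 0 to 15, foot chamfered to radius 16 over 3.5 mm. Ring of teeth on top: inner radius 20, outer 27 mm, z = 24 to 36. The spigot enters the cup at any yaw; then the key rests on the lip, until it meets the slot and drops 7 mm.
- head_flange (a point): On the head's axis, mid-height of its flange: radius 28 mm, head z = 15 to 24 mm, the place to grip it. An ear 10 mm wide, z = 15 to 20 mm, sticks out of the flange over the key, on the head's -x side, to 36 mm from the axis: keep the fingers off it. Fully home, the flange rests on the lip and the head's origin is 15 mm below the lip.
- head_key (a point): Middle of the lower face of the key, the one lug under the flange at the head's -x side, 20.75 mm from its axis, 8 mm above its origin. Key: 6 mm wide, reaches 25 mm from the axis, head z = 8 to 15 mm. Hidden from above; the ear is straight over it. With the key on the lip the head's origin is 8 mm below the lip. Metal on metal is stiff: feel with 4 to 6 N, land at 10 mm/s or so.
- burner_cap: Plain steel burner cap, 13.5 mm high, 0.11 kg, right way up on the work surface. Origin: centre of the underside of its plug, z up. Plug: radius 17 mm, z = 0 to 6 mm, chamfered foot, goes inside the ring of teeth. Disc: radius 31 mm, upright edge z = 6 to 10.8 mm (grip here). Seated, the disc lies on the teeth and the cap's origin is 30 mm above the head's.
- teapot: Aluminium teapot, body radius 66 mm, 142 mm high, with spout (-x, to 114 mm) and handle (+x, to 109 mm). Leave alone. Origin: centre of its underside.
- cup_stack: Stack of white ceramic cups, radius 39 mm, 131 mm high. Leave alone. Origin: centre of its underside.
- canister: Yellow plastic canister with white twist cap, radius 55 mm, 166 mm high. Leave alone. Origin: centre of its underside.
- jar: Small glass jar, radius 33 mm, 90 mm high. Leave alone. Origin: centre of its underside.
There are look-alikes about, which are no part of the job. Several things look just like the burner_head: the one meant starts farthest from the robot's base.

How it is judged:
On the way:
1. the burner head is fully home in the cup: key in the slot, flange down on the lip (z of burner_head in the frame of cup_mouth below -0.013 m and horizontal distance between burner_head and cup_mouth below 0.004 m and angle between burner_head's own z axis and vertical below 0.06 rad), for 0.2 s.
At the end, for the whole second after the job is handed in: Head in the cup, key in the slot: origin 13 mm or more below the lip (15 is home), within 4 mm of the cup's axis, tilt under 0.06 rad. Cap on it: origin 28 to 31.8 mm above the head's (30 is seated), within 4.5 mm of its axis, tilt under 0.08 rad. Both at rest (all of step 1 and z of burner_cap in the frame of burner_head between 0.028 and 0.0318 m and horizontal distance between burner_cap and burner_head below 0.0045 m and angle between burner_cap's own z axis and vertical below 0.08 rad and linear speed of each of burner_cap, burner_head below 0.02 m/s); the robot touches nothing.
It fails at once if the burner head is forced against the stove with more than 50 N (contact force between burner_head and stove above 50 N).
It fails at once if the cap is forced against the burner head with more than 50 N (contact force between burner_cap and burner_head above 50 N).
It fails at once if the cap is set on the burner head before the head is home in the cup (contact force between burner_cap and burner_head above 0.3 N and z of burner_head in the frame of cup_mouth above -0.012 m).
It fails at once if the teapot, cups, canister or jar is moved by more than 30 mm (distance of any of teapot, cup_stack, canister, jar from where it was at the start of the episode above 0.03 m).
It also fails if it takes over 72 s, if anything falls off the work surface, if the arm or the gripper's body presses on something with over 40 N, if the wrist force passes 120 N, or if a joint passes its speed limit or range.

## Robot

A 7-joint arm with a two-finger parallel gripper is mounted at the origin on the work surface. World frame = base frame: x ahead of the robot, y to its left, z up, the work surface at z = 0. Lengths are in m, angles in rad, forces in N, time in s.
With the tool pointing down it reaches from about 0.425 to 0.875 m from the base axis. Payload 8.4 kg.
Tool frame: the origin (TCP) lies on the centre line of the jaws, within the pads' length; the fingertips stand 25 mm ahead of it and the grasp point (between the pads) lies 6 mm ahead of it; z points along the fingers, y is the line along which they close (so a half turn about z gives the same grasp; the last joint's range is limited). The gripper opens to 85 mm and grips with 20 to 120 N. Pads are 22 mm wide; open, the fingers measure 114 mm over their backs; the gripper's body (76 mm by 85 mm) begins 54 mm behind the grasp point. The pads swing forward as they close: fully open they stand 13 mm farther back than shut.
Start: joints at [1.102, 0.333, 0.04, 1.465, -0.013, 1.343, -0.059], TCP at [0.235, -0.606, 0.256] pointing down, gripper open.
Joint ranges: [-2.58, 2.58], [-0.38, 2.09], [-1.3, 1.39], [0.25, 2.4], [-1.5, 4.64], [0.08, 2.09], [-2.65, 2.65]. Speed limits (rad/s): [2.22, 2.22, 2.79, 2.79, 3.14, 3.14, 3.14].

## Interface

Orientations are given as [roll, pitch, yaw] about the fixed x, y, z axes, in that order (R = Rz(yaw) Ry(pitch) Rx(roll)).
In Python, from workcell import robot, optics gives the robot as it stands.
- The arm moves only by the tool jog_arm, never from a script. Its argument "plan" is one flat list of numbers, 7 for each row, row after row: the turn, a rotation vector about the tool's x, y, z in degrees, then the shift along the tool's x, y, z in mm, then the opening in per cent of the stroke, from 0 (shut) to 100 (fully open). In form: [wx, wy, wz, tx, ty, tz, grip, wx, wy, wz, tx, ty, tz, grip, ...]. A call has exactly 10 rows; each row is the pose to reach, as a shift and turn from the pose commanded when the call began, along the tool's axes at that moment; what a row does not reach only later rows make up. A row lasts 1/10 s, in which the tool goes at most 50 mm and 8.59 degrees, less where a joint would pass 70% of its speed; a pose out of reach is approached as far as the arm can. A call with a gripper value outside its range is refused whole. The fingers move at their own pace and stop on an object; "grip_force" is the grip in N (left out, the last holds). Time passes only in rows, so rows that repeat a pose let the fingers close, or fill a call up. It gives the time, the measured TCP pose, the force, the opening and the grip force at its end, in the units of the state.
- robot.observe(): the state, without advancing time (a new reading comes with each control period).
- optics.grab_frame(name): name is "side" or "top"; returns the picture (400x640x3 uint8, red, green, blue); there is no depth.
- optics.camera_params(name): a dict with "camera_matrix" (3x3 intrinsics, pixels), "world_to_cam" (4x4, takes a point from world to camera coordinates). Camera axes: x right, y down, z forward; pixel columns grow to the right and rows downward; lengths in m; the calibration is good to about 2 mm. A picture is of the moment at which its call begins. camera_params takes no time and is no camera call.
- robot.close_job(): hands the job in; it is judged then, once.
The state is a dict: "t": time; "q": joint angles; "dq": joint speeds; "joint_efforts": joint torques, N m; "position": TCP position; "ee_rot": TCP orientation; "ft_force": force on the tool from outside, world axes, zero at the start; "wrist_torque": the same for the moment, N m; "finger_gap": finger opening in m; "finger_force": force on a finger pad.
Only numpy, scipy, OpenCV 4.12 (cv2) and the standard library are available. Lean on these libraries where they do the work, as an engineer would, in place of code of your own. Each camera call takes 0.05 s, during which the arm holds its last target. There are 200 camera calls.

## Working session

There is one attempt and no reset: what is moved stays moved. The work goes in short steps, Python scripts to look and compute and a tool call to move; the robot and the scene stay as the last step left them, time stands still between calls to the robot, and variables do not carry over. Pictures are saved under pics/ and viewed, at most 10 in all, crops included, and the job is handed in when it is done.

Besides the shell and the picture viewer there is one more tool, called after "Request:" by a JSON object that holds its "name" and its "arguments". jog_arm: Moves the arm, as the interface text tells. Its arguments: {"type":"object","properties":{"plan":{"type":"array"},"grip_force":{"type":"number"}},"required":["plan"]}

```bash
mkdir -p pics; ls; python3 - <<'E'
from workcell import robot, optics
import cv2
for n in ("top","side"):
    f=optics.grab_frame(n); cv2.imwrite(f"pics/{n}0.png",f[:,:,::-1])
    p=optics.camera_params(n); print(n,p["camera_matrix"],p["world_to_cam"].round(4))
s=robot.observe(); print(s)
E
```

```text
pics
top [[438.2331916    0.         319.33029936]
 [  0.         438.2331916  195.10339973]
 [  0.           0.           1.        ]] [[ 1.0000e-02 -9.9990e-01  1.8000e-03  5.6000e-02]
 [-9.9020e-01 -1.0100e-02 -1.3900e-01  5.5580e-01]
 [ 1.3900e-01 -4.0000e-04 -9.9030e-01  1.2051e+00]
 [ 0.0000e+00  0.0000e+00  0.0000e+00  1.0000e+00]]
side [[382.67154354   0.         320.37738166]
 [  0.         382.67154354 196.90507142]
 [  0.           0.           1.        ]] [[-0.9983 -0.0576 -0.0104  0.5298]
 [-0.0368  0.7554 -0.6542  0.0172]
 [ 0.0455 -0.6527 -0.7562  1.3602]
 [ 0.      0.      0.      1.    ]]
{'t': 0.1, 'q': array([ 1.10181544,  0.33384931,  0.03989118,  1.46620282, -0.01339629,
        1.3432936 , -0.05849559]), 'dq': array([-2.33813567e-04, -3.01393912e-03,  1.07924588e-03, -2.02817196e-03,
       -8.80923526e-05, -2.65835087e-04,  1.26744850e-03]), 'joint_efforts': array([ 4.11053377e-03, -6.60017753e+01,  1.37029868e+00, -4.06469965e+01,
        1.69999001e-02,  9.01870604e-03, -2.87782734e-05]), 'position': array([ 0.23474589, -0.60572011,  0.25549478]), 'ee_rot': array([-3.14010962e+00,  1.08849029e-04,  3.69753457e-01]), 'ft_force': array([ 1.21702591,  0.05148369, -0.33600543]), 'wrist_torque': array([ 0.05872083, -0.00371271, -0.02009109]), 'finger_force': 0.0, 'finger_gap': 0.08542028196608861}
```

View pics/top0.png

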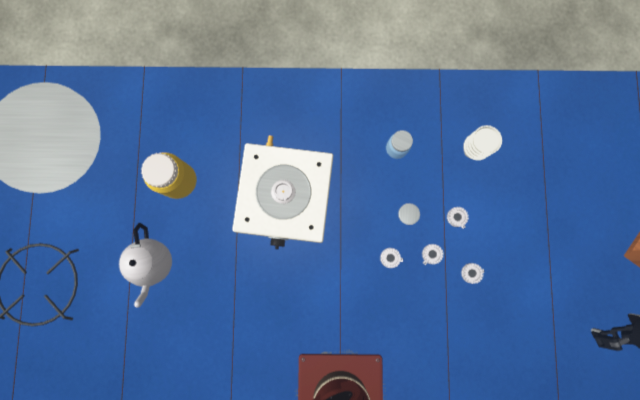

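View pics/side0.png

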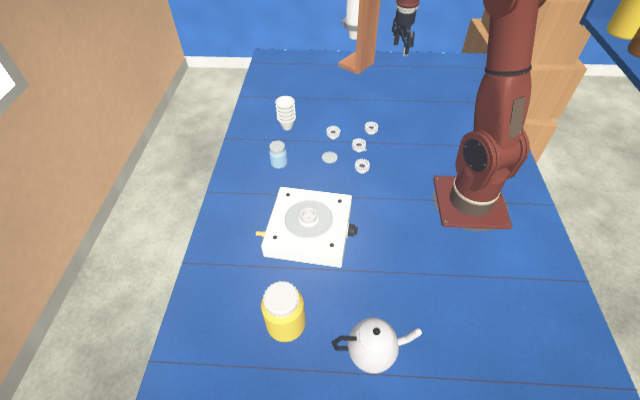

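The top view shows four heads at about (391,258), (432,254), (472,273) and (458,217), the cap at (409,214), the stove cup at (283,191), the jar at (399,145) and the cups at (483,142). The side view agrees. Next I enlarge the relevant parts.

```bash
cat > h.py <<'E'
import numpy as np, cv2
from workcell import robot, optics
P={n:optics.camera_params(n) for n in("top","side")}
def ray(n,u,v,z):
    K,T=P[n]["camera_matrix"],P[n]["world_to_cam"]
    d=T[:3,:3].T@np.linalg.solve(K,[u,v,1]); c=-T[:3,:3].T@T[:3,3]
    return c+d*(z-c[2])/d[2]
def px(n,p):
    K,T=P[n]["camera_matrix"],P[n]["world_to_cam"]
    q=K@(T[:3,:3]@np.asarray(p)+T[:3,3]); return q[:2]/q[2]
def crop(f,u,v,w,h,k):
    return cv2.resize(f[v-h//2:v+h//2,u-w//2:u+w//2],None,fx=k,fy=k,interpolation=cv2.INTER_CUBIC)[:,:,::-1]
E
python3 - <<'E'
from h import *
for n,us in {"top":[(391,258,.036),(432,254,.036),(472,273,.036),(458,217,.036),(409,214,.0135),(283,191,.1)],"side":[(362,166,.036),(359,145,.036),(371,128,.036),(333,132,.036),(330,157,.0135),(308,216,.1)]}.items():
    for u,v,z in us:
        p=ray(n,u,v,z); print(n,u,v,p.round(3),np.hypot(*p[:2]).round(3))
t=optics.grab_frame("top"); s=optics.grab_frame("side")
a=np.hstack([crop(t,283,191,50,36,8),crop(t,458,217,50,36,8)])
b=np.hstack([crop(s,308,216,50,36,8),crop(s,333,132,50,36,8)])
cv2.imwrite("pics/c1.png",np.vstack([a,b]))
E
```

```text
top 391 258 [ 0.38  -0.14   0.036] 0.405
top 432 254 [ 0.393 -0.255  0.036] 0.468
top 472 273 [ 0.341 -0.365  0.036] 0.499
top 458 217 [ 0.497 -0.331  0.036] 0.597
top 409 214 [ 0.506 -0.197  0.014] 0.543
top 283 191 [0.557 0.16  0.1  ] 0.579
side 362 166 [ 0.382 -0.126  0.036] 0.402
side 359 145 [ 0.392 -0.244  0.036] 0.461
side 371 128 [ 0.342 -0.351  0.036] 0.49
side 333 132 [ 0.497 -0.318  0.036] 0.59
side 330 157 [ 0.504 -0.194  0.014] 0.54
side 308 216 [0.559 0.17  0.1  ] 0.584
```

View pics/c1.png

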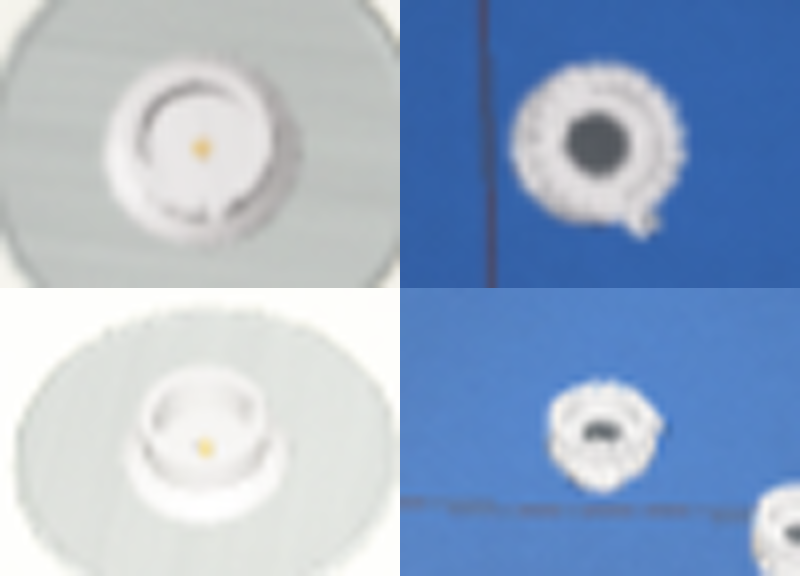

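The top crop shows the slot at about crop (217,215), toward world −x and a bit toward −y. The target head's ear is at crop (645,228), lower right. I'll fit silhouettes of the head and cap, plus the cup's lip.

```bash
cat >> h.py <<'E'
from scipy.optimize import minimize
A=np.linspace(0,2*np.pi,48)
def disc(r,z): return np.c_[r*np.cos(A),r*np.sin(A),0*A+z]/1e3
def box(x0,x1,w,z0,z1): return np.array([[x,y,z] for x in(x0,x1) for y in(-w,w) for z in(z0,z1)])/1e3
HEAD=[np.r_[disc(27,36),disc(27,24)],np.r_[disc(28,24),disc(28,15)],np.r_[disc(18.5,15),disc(16,0)],box(-36,-20,5,15,20)]
CAP=[np.r_[disc(31,6),disc(31,10.8),disc(20,13.5)],np.r_[disc(17,6),disc(17,0)]]
def render(n,parts,x,y,z,yaw,u0,v0,w,k=8):
    m=np.zeros((w*k,w*k),np.uint8); c,s=np.cos(yaw),np.sin(yaw); R=np.array([[c,-s,0],[s,c,0],[0,0,1]])
    for p in parts:
        q=np.array([px(n,R@a+[x,y,z]) for a in p])
        q=((q-[u0-.5,v0-.5])*k).astype(np.float32)
        cv2.fillConvexPoly(m,cv2.convexHull(q).round().astype(np.int32),255)
    return cv2.resize(m,(w,w),interpolation=cv2.INTER_AREA)/255.
def fit(parts,x,y,z,yaw,imgs,mask,w=44):
    """per-camera fit of x,y,yaw to a soft mask"""
    out={}
    for n,f in imgs.items():
        u,v=px(n,[x,y,z+.015]); u0,v0=int(u)-w//2,int(v)-w//2
        obs=mask(f[v0:v0+w,u0:u0+w].astype(float))
        g=lambda a:cv2.GaussianBlur(a,(0,0),.8)
        best=min((minimize(lambda p:((g(render(n,parts,p[0],p[1],z,p[2]*20,u0,v0,w))-g(obs))**2).sum(),[x,y,y0/20],method="Nelder-Mead",
          options=dict(initial_simplex=[[x,y,y0/20],[x+.008,y,y0/20],[x,y+.008,y0/20],[x,y,y0/20+.015]],xatol=1e-4,fatol=1e-3,maxiter=150)) for y0 in yaw),key=lambda r:r.fun)
        out[n]=(best.x*[1,1,20]).round(4),round(best.fun,2)
    return out
blue=lambda c:np.clip((c[:,:,0]-70)/(190-70),0,1)  # red channel: blue table ~50, metal ~200
E
python3 - <<'E'
from h import *
I={n:optics.grab_frame(n) for n in P}
print(I["top"][217,440:476,0]); print(I["side"][132,318:350,0])
E
```

```text
[ 52  52  53  60  65  58  98 177 204 209 220 225 215 167 101  87  87  86
  85  85  95 146 216 219 208 195 211 181 121  63  53  53  52  52  52  53]
[ 86  87  86  86  87  87  87  93 143 213 237 241 219 132 137 118 126 178
 230 241 231 210 115  81  87  86  86  86  86  86  85  84]
```

```bash
cat >> h.py <<'E'
def mk(c,lo=95,hi=185):
    a=cv2.morphologyEx(np.clip((c[:,:,0]-lo)/(hi-lo),0,1),cv2.MORPH_CLOSE,np.ones((9,9)))
    k,l,st,_=cv2.connectedComponentsWithStats((a>.3).astype(np.uint8)); h=len(a)//2
    i=l[h-2:h+3,h-2:h+3].max(); return a*cv2.dilate((l==i).astype(np.uint8),np.ones((3,3)))
E
python3 - <<'E'
from h import *
I={n:optics.grab_frame(n) for n in P}
print("head",fit(HEAD,.495,-.325,0,[.2,.8],I,mk))
print("cap",fit(CAP,.505,-.195,0,[0],I,mk))
# cup: lip from the bore rim; show edge-enhanced crops
f=[crop(I[n],u,v,34,28,11) for n,u,v in(("top",283,191),("side",308,214))]
f=[cv2.createCLAHE(4,(2,2)).apply(cv2.cvtColor(np.ascontiguousarray(a),cv2.COLOR_BGR2GRAY)) for a in f]
cv2.imwrite("pics/c2.png",np.hstack(f))
E
```

```text
head {'top': (array([ 0.4999, -0.3322,  0.5578]), np.float64(1.27)), 'side': (array([ 0.4989, -0.3349,  0.582 ]), np.float64(0.46))}
cap {'top': (array([ 0.5081, -0.1967,  0.2469]), np.float64(5.78)), 'side': (array([ 0.5075, -0.1993,  0.0768]), np.float64(0.21))}
```

View pics/c2.png

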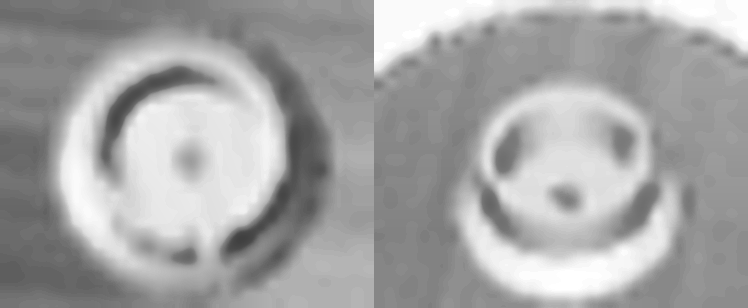

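The enhanced crops show the lip in the side view spanning about x 480–652, and in the top view a bright slot gap at about (210,255), i.e. pixel (285.1,200.2). I'll use the four black seats for the stove's centre and yaw.

```bash
python3 - <<'E'
from h import *
from scipy.optimize import least_squares
S={"top":[(256,156),(318,164),(311,227),(247,219)],"side":[(288,194),(340,201),(331,245),(275,237)]}
for n,d in S.items():
    f=optics.grab_frame(n).astype(float).mean(2); W=[]
    for u,v in d:
        w=np.clip(150-f[v-5:v+6,u-5:u+6],0,None); g=np.mgrid[v-5:v+6,u-5:u+6]
        W.append(ray(n,(w*g[1]).sum()/w.sum(),(w*g[0]).sum()/w.sum(),.079)[:2])
    W=np.array(W); c=W.mean(0); e=W-c
    C=np.array(sorted(e,key=lambda p:np.arctan2(p[1],p[0]))); a=np.arctan2(C[:,1],C[:,0])-np.pi/4*np.array([-3,-1,1,3])
    print(n,"centre",c.round(4),"yaw",a.round(3),a.mean().round(3),"r",np.hypot(*e.T).round(4))
    lc=px(n,[*c,.1]); print(" lip centre px",lc.round(2))
    if n=="top":
        p=ray(n,285.1,200.2,.1)[:2]-c; print(" slot vec",p.round(4),"bearing from -x",np.arctan2(-p[1],-p[0]).round(3),np.hypot(*p).round(4))
E
```

```text
top centre [0.5593 0.1621] yaw [-0.111 -0.11  -0.109 -0.11 ] -0.11 r [0.1243 0.1245 0.1244 0.1242]
 lip centre px [282.21 190.08]
 slot vec [-0.0275 -0.0084] bearing from -x 0.296 0.0287
side centre [0.56   0.1624] yaw [-0.111 -0.113 -0.112 -0.112] -0.112 r [0.1243 0.1243 0.1245 0.1243]
 lip centre px [307.79 214.03]
```

Both cameras agree on the stove: centre (0.560,0.162), yaw −0.11, slot at yaw ≈0.30. The head is at (0.499,−0.3335) with yaw 0.57. Next is the approach.

```bash
cat > go.py <<'E'
import sys,numpy as np
from workcell import robot
from scipy.spatial.transform import Rotation as R
s=robot.observe(); x,y,z,yaw=map(float,sys.argv[1:5])
R0=R.from_euler("xyz",s["ee_rot"]); R1=R.from_euler("xyz",[np.pi,0,yaw])
print("w",np.degrees((R0.inv()*R1).as_rotvec()).round(2),"t",(R0.inv().apply(np.array([x,y,z])-s["position"])*1e3).round(1),"|",s["t"],s["position"].round(4),s["ee_rot"].round(3),s["ft_force"].round(1),s["q"][6].round(2))
E
python3 go.py .4994 -.3335 .13 .57
```

```text
w [ -0.    -0.   -11.47] t [ 345.1 -158.5  126.3] | 0.5 [ 0.2349 -0.606   0.2563] [-3.142 -0.     0.37 ] [-0.6 -0.1 -0.4] -0.06
```

Request:
{"name": "jog_arm", "arguments": {"plan": [0,0,-0.5,14,-6,5,100,0,0,-1.5,45,-21,17,100,0,0,-3,86,-40,31,100,0,0,-4.5,131,-60,48,100,0,0,-6,176,-81,64,100,0,0,-7.5,221,-102,81,100,0,0,-9,266,-122,97,100,0,0,-10.5,307,-141,112,100,0,0,-11.2,335,-154,122,100,0,0,-11.5,345,-158.5,126,100]}}

```text
t: 1.5
position: [0.5024, -0.3271, 0.1287]
ee_rot: [-3.139, -0.002, 0.579]
ft_force: [-0.3, 0.1, 0.6]
finger_gap: 0.0855
finger_force: 0.0
```

```bash
python3 go.py .4994 -.3335 .029 .57
```

```text
w [-0.16 -0.1   0.5 ] t [-6.2  4.  99.7] | 1.5 [ 0.5024 -0.3271  0.1287] [-3.139e+00 -2.000e-03  5.790e-01] [-0.3  0.1  0.6] -0.54
```

Request:
{"name": "jog_arm", "arguments": {"plan": [0,0,0,0,0,0,100,0,0,0,0,0,15,100,0,0,0,0,0,35,100,0,0,0,0,0,55,100,0,0,0,0,0,73,100,0,0,0,0,0,86,100,0,0,0,0,0,95,100,0,0,0,0,0,99,100,0,0,0,0,0,101,100,0,0,0,0,0,101,100]}}

```text
t: 2.5
position: [0.4995, -0.3338, 0.0296]
ee_rot: [3.141, -0.0, 0.57]
ft_force: [0.2, -0.1, 0.1]
finger_gap: 0.0852
finger_force: 0.0
```

```bash
python3 - <<'E'
from h import *
f=[crop(optics.grab_frame(n),*map(int,px(n,[.4994,-.3335,.03])),60,60,6) for n in("top","side")]
cv2.imwrite("pics/g1.png",np.hstack(f))
E
python3 go.py .4994 -.3335 .029 .57
```

```text
w [ 0.05 -0.03  0.03] t [-0.1 -0.4  1. ] | 2.6 [ 0.4997 -0.3338  0.03  ] [ 3.141 -0.     0.571] [-0.5  0.4  0.7] -0.56
```

View pics/g1.png

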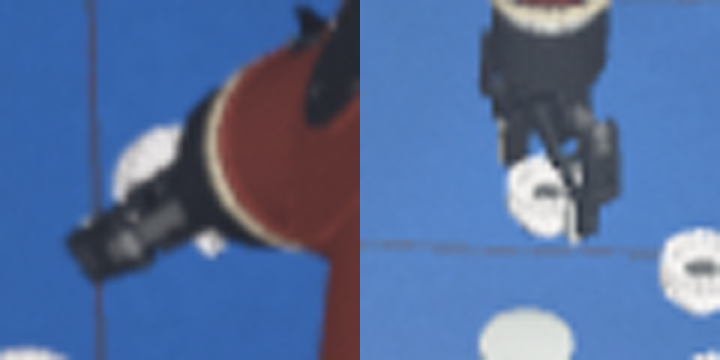

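The head stands between the open fingers, and the ear at left-crop (210,243) is clear of the pads. Closing now.

Request:
{"name": "jog_arm", "arguments": {"plan": [0,0,0,0,0,0,60,0,0,0,0,0,0,50,0,0,0,0,0,0,40,0,0,0,0,0,0,40,0,0,0,0,0,0,40,0,0,0,0,0,0,40,0,0,0,0,0,0,40,0,0,0,0,0,0,40,0,0,0,0,0,0,40,0,0,0,0,0,0,40], "grip_force": 40}}

```text
t: 3.6
position: [0.4996, -0.3337, 0.03]
ee_rot: [3.141, -0.0, 0.57]
ft_force: [-1.8, 0.5, 5.3]
finger_gap: 0.0545
finger_force: 41.3
```

Request:
{"name": "jog_arm", "arguments": {"plan": [0,0,0,0,0,-3,40,0,0,0,0,0,-10,40,0,0,0,0,0,-25,40,0,0,0,0,0,-50,40,0,0,0,0,0,-80,40,0,0,0,0,0,-110,40,0,0,0,0,0,-140,40,0,0,0,0,0,-160,40,0,0,0,0,0,-170,40,0,0,0,0,0,-170,40]}}

```text
t: 4.6
position: [0.4999, -0.3339, 0.2013]
ee_rot: [3.139, -0.001, 0.57]
ft_force: [0.8, -0.1, -1.8]
finger_gap: 0.0541
finger_force: 42.6
```

```bash
python3 go.py .5596 .1622 .2 .3
```

```text
w [ 0.14 -0.09 15.5 ] t [ 318.1 -385.3    0.7] | 4.6 [ 0.4999 -0.3339  0.2013] [ 3.139e+00 -1.000e-03  5.700e-01] [ 0.8 -0.1 -1.8] -0.53
```

Request:
{"name": "jog_arm", "arguments": {"plan": [0,0,0.3,6,-8,0,40,0,0,1,22,-27,0,40,0,0,2,45,-54,0,40,0,0,3,73,-88,0,40,0,0,4.5,102,-123,0,40,0,0,6,130,-158,0,40,0,0,7.5,159,-192,0,40,0,0,9,184,-223,0,40,0,0,9.7,200,-242,0,40,0,0,10,207,-250,0,40]}}

```text
t: 5.6
position: [0.5376, -0.0074, 0.198]
ee_rot: [-3.14, 0.002, 0.4]
ft_force: [0.5, -0.9, -0.7]
finger_gap: 0.054
finger_force: 42.6
```

```bash
python3 go.py .5596 .1622 .2 .3
```

```text
w [-0.11  0.1   5.74] t [  86.3 -147.6   -1.8] | 5.6 [ 0.5376 -0.0074  0.198 ] [-3.14e+00  2.00e-03  4.00e-01] [ 0.5 -0.9 -0.7] -1.3
```

Request:
{"name": "jog_arm", "arguments": {"plan": [0,0,0.3,3,-6,0,40,0,0,1,12,-22,0,40,0,0,2,26,-46,0,40,0,0,3,43,-76,0,40,0,0,4,60,-106,5,40,0,0,4.8,74,-130,15,40,0,0,5.3,82,-146,25,40,0,0,5.5,86,-152.5,32,40,0,0,5.5,86,-152.5,35,40,0,0,5.5,86,-152.5,35,40]}}

```text
t: 6.6
position: [0.5591, 0.1605, 0.1636]
ee_rot: [3.141, 0.001, 0.298]
ft_force: [0.3, -0.4, -2.1]
finger_gap: 0.0543
finger_force: 42.6
```

```bash
python3 - <<'E'
from h import *
f=[]
for n in("top","side"):
    c=px(n,[.56,.162,.15]); a=optics.grab_frame(n)
    for r,z in((.025,.1),):
        pass
    f.append(crop(a,*map(int,c),64,64,6))
cv2.imwrite("pics/g2.png",np.hstack(f))
print([px(n,[.5596,.1622,z]).round(1) for n in P for z in(.1,.135,.171)],[px(n,[.56,.162,.15]).astype(int) for n in P])
E
python3 go.py .5596 .1622 .165 .3
```

```text
[array([282.2, 190. ]), array([281.1, 188. ]), array([279.9, 185.8]), array([307.9, 214. ]), array([307.5, 206.9]), array([307.1, 199.3])] [array([280, 186]), array([307, 203])]
w [ 0.04 -0.   -0.13] t [ 0.6 -1.4 -0.4] | 6.7 [0.5595 0.1607 0.1646] [ 3.141 -0.     0.298] [ 0.2 -0.5 -2.1] -1.75
```

View pics/g2.png

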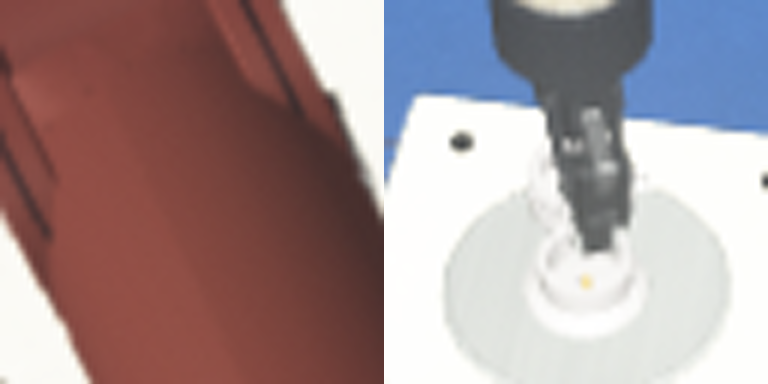

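The side view shows the head held above the cup, level and roughly centred; the top view is blocked by the arm. I trim the position and lower gently.

Request:
{"name": "jog_arm", "arguments": {"plan": [0,0,0,0.3,-0.7,3,40,0,0,0,0.5,-1.4,8,40,0,0,0,0.5,-1.4,14,40,0,0,0,0.5,-1.4,20,40,0,0,0,0.5,-1.4,24,40,0,0,0,0.5,-1.4,27,40,0,0,0,0.5,-1.4,29,40,0,0,0,0.5,-1.4,30.5,40,0,0,0,0.5,-1.4,32,40,0,0,0,0.5,-1.4,32,40]}}

```text
t: 7.7
position: [0.5591, 0.164, 0.1322]
ee_rot: [-3.142, 0.0, 0.3]
ft_force: [0.1, -0.4, -1.4]
finger_gap: 0.0543
finger_force: 42.6
```

```bash
python3 go.py .5596 .1622 .126 .3
```

```text
w [-0.  0. -0.] t [-0.   1.8  6.2] | 7.7 [0.5591 0.164  0.1322] [-3.142  0.     0.3  ] [ 0.1 -0.4 -1.4] -1.77
```

Request:
{"name": "jog_arm", "arguments": {"plan": [0,0,0,0,0.8,0,40,0,0,0,0,1.6,0,40,0,0,0,0,1.6,1,40,0,0,0,0,1.6,2,40,0,0,0,0,1.6,3,40,0,0,0,0,1.6,4,40,0,0,0,0,1.6,5,40,0,0,0,0,1.6,6,40,0,0,0,0,1.6,6,40,0,0,0,0,1.6,6,40]}}

```text
t: 8.7
position: [0.5596, 0.1625, 0.1263]
ee_rot: [-3.142, 0.0, 0.3]
ft_force: [-0.2, -0.1, -1.1]
finger_gap: 0.0543
finger_force: 42.6
```

```bash
python3 go.py .5596 .1622 .121 .3
```

```text
w [-0.  0. -0.] t [-0.1  0.3  5.3] | 8.7 [0.5596 0.1625 0.1263] [-3.142  0.     0.3  ] [-0.2 -0.1 -1.1] -1.77
```

Request:
{"name": "jog_arm", "arguments": {"plan": [0,0,0,0,0.2,1,40,0,0,0,0,0.2,2,40,0,0,0,0,0.2,3,40,0,0,0,0,0.2,3.5,40,0,0,0,0,0.2,4,40,0,0,0,0,0.2,4.3,40,0,0,0,0,0.2,4.6,40,0,0,0,0,0.2,4.8,40,0,0,0,0,0.2,5,40,0,0,0,0,0.2,5,40]}}

```text
t: 9.7
position: [0.5597, 0.1623, 0.1213]
ee_rot: [-3.142, -0.0, 0.3]
ft_force: [-0.1, 0.4, -2.9]
finger_gap: 0.0543
finger_force: 42.6
```

Request:
{"name": "jog_arm", "arguments": {"plan": [0,0,0,0,0,0.3,40,0,0,0,0,0,0.6,40,0,0,0,0,0,0.9,40,0,0,0,0,0,1.2,40,0,0,0,0,0,1.5,40,0,0,0,0,0,1.8,40,0,0,0,0,0,2.0,40,0,0,0,0,0,2.2,40,0,0,0,0,0,2.2,40,0,0,0,0,0,2.2,40]}}

```text
t: 10.7
position: [0.5596, 0.1623, 0.1191]
ee_rot: [-3.141, 0.0, 0.3]
ft_force: [-0.2, 0.9, -1.6]
finger_gap: 0.0545
finger_force: 42.6
```

Request:
{"name": "jog_arm", "arguments": {"plan": [0,0,0,0,0,0.3,40,0,0,0,0,0,0.6,40,0,0,0,0,0,0.9,40,0,0,0,0,0,1.2,40,0,0,0,0,0,1.5,40,0,0,0,0,0,1.8,40,0,0,0,0,0,2.1,40,0,0,0,0,0,2.4,40,0,0,0,0,0,2.4,40,0,0,0,0,0,2.4,40]}}

```text
t: 11.7
position: [0.5596, 0.1623, 0.1167]
ee_rot: [-3.141, 0.0, 0.3]
ft_force: [-0.1, 1.6, -0.1]
finger_gap: 0.0541
finger_force: 42.6
```

Request:
{"name": "jog_arm", "arguments": {"plan": [0,0,0,0,0,0.2,40,0,0,0,0,0,0.4,40,0,0,0,0,0,0.6,40,0,0,0,0,0,0.8,40,0,0,0,0,0,1.0,40,0,0,0,0,0,1.2,40,0,0,0,0,0,1.4,40,0,0,0,0,0,1.6,40,0,0,0,0,0,1.6,40,0,0,0,0,0,1.6,40]}}

```text
t: 12.7
position: [0.5597, 0.1623, 0.1151]
ee_rot: [-3.142, -0.0, 0.3]
ft_force: [-0.7, 1.5, -1.2]
finger_gap: 0.0542
finger_force: 42.7
```

```bash
python3 go.py .5596 .1622 .1147 .3
```

```text
w [-0. -0. -0.] t [-0.1  0.1  0.4] | 12.7 [0.5597 0.1623 0.1151] [-3.142 -0.     0.3  ] [-0.7  1.5 -1.2] -1.77
```

Request:
{"name": "jog_arm", "arguments": {"plan": [0,0,0,0,0,0.1,40,0,0,0,0,0,0.2,40,0,0,0,0,0,0.3,40,0,0,0,0,0,0.4,40,0,0,0,0,0,0.5,40,0,0,0,0,0,0.6,40,0,0,0,0,0,0.7,40,0,0,0,0,0,0.8,40,0,0,0,0,0,0.8,40,0,0,0,0,0,0.8,40]}}

```text
t: 13.7
position: [0.5597, 0.1623, 0.1149]
ee_rot: [3.141, -0.0, 0.3]
ft_force: [-4.1, 1.7, 7.5]
finger_gap: 0.0543
finger_force: 43.2
```

Contact at 7.5 N with TCP z = 0.115, which is the expected home height (15 mm below the lip). I unload, release and lift off.

Request:
{"name": "jog_arm", "arguments": {"plan": [0,0,0,0,0,-0.4,40,0,0,0,0,0,-0.6,40,0,0,0,0,0,-0.6,75,0,0,0,0,0,-0.6,100,0,0,0,0,0,-0.6,100,0,0,0,0,0,-0.6,100,0,0,0,0,0,-0.6,100,0,0,0,0,0,-0.6,100,0,0,0,0,0,-3,100,0,0,0,0,0,-8,100]}}

```text
t: 14.7
position: [0.5594, 0.1622, 0.1223]
ee_rot: [-3.142, 0.001, 0.3]
ft_force: [1.0, 0.2, 0.4]
finger_gap: 0.0851
finger_force: 0.0
```

```bash
python3 go.py .5078 -.198 .2 .3
```

```text
w [-0.01  0.04  0.  ] t [-155.8  328.8  -77.6] | 14.7 [0.5594 0.1622 0.1223] [-3.142e+00  1.000e-03  3.000e-01] [1.  0.2 0.4] -1.77
```

Request:
{"name": "jog_arm", "arguments": {"plan": [0,0,0,0,0,-10,100,0,0,0,0,0,-30,100,0,0,0,0,0,-55,100,0,0,0,-6,13,-72,100,0,0,0,-20,42,-78,100,0,0,0,-37,78,-78,100,0,0,0,-55,116,-78,100,0,0,0,-73,154,-78,100,0,0,0,-90,190,-78,100,0,0,0,-107,226,-78,100]}}

```text
t: 15.7
position: [0.524, -0.0868, 0.2016]
ee_rot: [3.141, -0.001, 0.3]
ft_force: [0.4, 0.5, -0.4]
finger_gap: 0.0851
finger_force: 0.0
```

Request:
{"name": "jog_arm", "arguments": {"plan": [0,0,0,-17,36,0,100,0,0,0,-32,67,5,85,0,0,0,-42,88,20,82,0,0,0,-47,99,45,82,0,0,0,-49,103,75,82,0,0,0,-49,103,100,82,0,0,0,-49,103,120,82,0,0,0,-49,103,135,82,0,0,0,-49,103,140,82,0,0,0,-49,103,140,82]}}

```text
t: 16.7
position: [0.5079, -0.198, 0.0604]
ee_rot: [-3.141, 0.0, 0.3]
ft_force: [0.3, 0.2, 0.1]
finger_gap: 0.0702
finger_force: 0.0
```

```bash
python3 go.py .5078 -.198 .05 .3; python3 - <<'E'
from h import *
T=optics.grab_frame("top");S=optics.grab_frame("side")
z=[.85]
a=np.hstack([crop(T,282,190,40,36,9),crop(S,308,212,40,36,9)])
c=px("side",[.5078,-.198,.04]).astype(int)
b=np.hstack([crop(S,*c,60,36,9),np.zeros((324,180,3),np.uint8)])
cv2.imwrite("pics/g3.png",np.vstack([a[:,:720],b[:270]])); print(c,[px("side",[.5078,-.198,h]).round(1) for h in(0,.05)])
E
```

```text
w [-0.02  0.01  0.01] t [-0.1 -0.1 10.4] | 16.7 [ 0.5079 -0.198   0.0604] [-3.141  0.     0.3  ] [0.3 0.2 0.1] -1.06
[329 151] [array([329. , 158.7]), array([329.1, 149.2])]
```

View pics/g3.png

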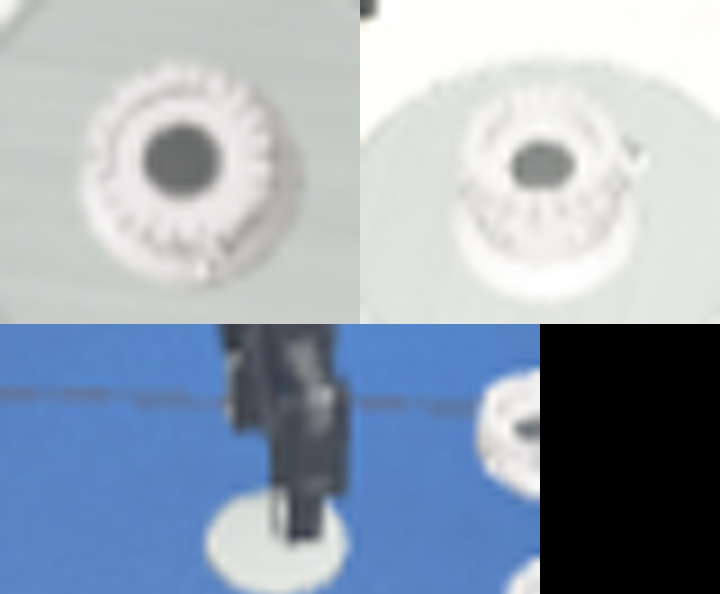

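The head stands level in the cup with its ear at the slot, top-left crop (208,268). To check the height, I triangulate its dark centre disc and compare it with a look-alike standing on the table.

```bash
python3 - <<'E'
from h import *
I={n:optics.grab_frame(n).astype(float) for n in P}
def tri(x,y,z):
    A=[];b=[]
    for n,f in I.items():
        u,v=px(n,[x,y,z]).round().astype(int); g=np.mgrid[v-7:v+8,u-7:u+8]; c=f[v-7:v+8,u-7:u+8,0]
        w=np.clip(150-c,0,None)*(np.hypot(g[0]-v,g[1]-u)<5.5)
        uu,vv=(w*g[1]).sum()/w.sum(),(w*g[0]).sum()/w.sum()
        p0=ray(n,uu,vv,0);d=ray(n,uu,vv,.1)-p0;d/=np.linalg.norm(d);M=np.eye(3)-np.outer(d,d);A.append(M);b.append(M@p0)
    return np.linalg.lstsq(np.vstack(A),np.hstack(b),rcond=None)[0].round(4)
print("cup",tri(.5596,.1622,.11)); print("decoys",tri(.395,-.255,.026),tri(.385,-.138,.026))
# silhouette fit height for the seated head is compared in side view
E
```

```text
cup [0.5602 0.1624 0.1115]
decoys [ 0.3946 -0.252   0.0329] [ 0.3815 -0.1389  0.0266]
```

Request:
{"name": "jog_arm", "arguments": {"plan": [0,0,0,0,0,6,82,0,0,0,0,0,14,82,0,0,0,0,0,21,82,0,0,0,0,0,26,82,0,0,0,0,0,29,82,0,0,0,0,0,31,82,0,0,0,0,0,32,82,0,0,0,0,0,33,82,0,0,0,0,0,33,82,0,0,0,0,0,33,82]}}

```text
t: 17.9
position: [0.5079, -0.1981, 0.0275]
ee_rot: [3.141, -0.0, 0.3]
ft_force: [0.7, 0.1, 1.0]
finger_gap: 0.0703
finger_force: 0.0
```

Request:
{"name": "jog_arm", "arguments": {"plan": [0,0,0,0,0,1,82,0,0,0,0,0,2,82,0,0,0,0,0,3,82,0,0,0,0,0,4,82,0,0,0,0,0,4.5,82,0,0,0,0,0,5,82,0,0,0,0,0,5.5,82,0,0,0,0,0,6,82,0,0,0,0,0,6,82,0,0,0,0,0,6,82]}}

```text
t: 18.9
position: [0.5079, -0.1981, 0.0214]
ee_rot: [-3.142, -0.0, 0.3]
ft_force: [0.0, -0.1, 0.3]
finger_gap: 0.0699
finger_force: 0.0
```

Request:
{"name": "jog_arm", "arguments": {"plan": [0,0,0,0,0,0.5,82,0,0,0,0,0,1,80,0,0,0,0,0,1,76,0,0,0,0,0,1,73,0,0,0,0,0,1,70,0,0,0,0,0,1,60,0,0,0,0,0,1,60,0,0,0,0,0,1,60,0,0,0,0,0,1,60,0,0,0,0,0,1,60], "grip_force": 35}}

```text
t: 19.9
position: [0.5078, -0.198, 0.0209]
ee_rot: [-3.142, 0.0, 0.3]
ft_force: [-3.2, 1.2, 8.7]
finger_gap: 0.0596
finger_force: 35.8
```

Request:
{"name": "jog_arm", "arguments": {"plan": [0,0,0,0,0,-2,60,0,0,0,0,0,-8,60,0,0,0,0,0,-25,60,0,0,0,0,0,-50,60,0,0,0,0,0,-85,60,0,0,0,0,0,-120,60,0,0,0,0,0,-150,60,0,0,0,0,0,-172,60,0,0,0,0,0,-180,60,0,0,0,0,0,-180,60]}}

```text
t: 20.9
position: [0.5082, -0.1983, 0.2012]
ee_rot: [3.14, -0.001, 0.3]
ft_force: [0.1, -0.1, -2.1]
finger_gap: 0.0597
finger_force: 38.1
```

```bash
python3 - <<'E'
from h import *
s=optics.grab_frame("side");c=px("side",[.5078,-.198,.185]).astype(int)
cv2.imwrite("pics/g4.png",crop(s,*c,60,50,9)); print(c)
E
python3 go.py .5597 .1623 .2 .3
```

```text
[329 121]
w [-0.01  0.01 -0.  ] t [ 1.562e+02 -3.290e+02 -1.000e-01] | 20.95 [ 0.5076 -0.1981  0.1998] [-3.141  0.     0.3  ] [-0.6 -0.4 -1.7] -1.02
```

View pics/g4.png

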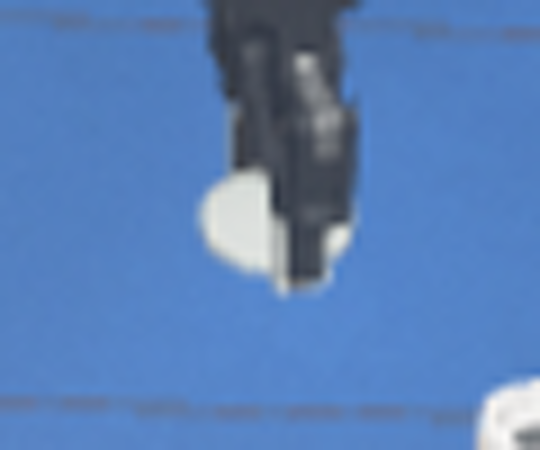

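The cap is held level and centred, its disc spanning about x 200–355 in the crop. Now carrying it over.

Request:
{"name": "jog_arm", "arguments": {"plan": [0,0,0,3,-6,0,60,0,0,0,10,-21,0,60,0,0,0,22,-46,0,60,0,0,0,38,-80,0,60,0,0,0,55,-116,0,60,0,0,0,72,-152,0,60,0,0,0,89,-188,0,60,0,0,0,106,-224,0,60,0,0,0,122,-257,0,60,0,0,0,135,-285,0,60]}}

```text
t: 21.95
position: [0.5517, 0.1169, 0.1989]
ee_rot: [-3.14, 0.002, 0.302]
ft_force: [0.2, -0.4, -0.8]
finger_gap: 0.0595
finger_force: 38.1
```

Request:
{"name": "jog_arm", "arguments": {"plan": [0,0,0,10,-21,0,60,0,0,0,17,-35,0,60,0,0,0,20,-42,0,60,0,0,0,21,-44,0,60,0,0,0,21,-44,5,60,0,0,0,21,-44,15,60,0,0,0,21,-44,25,60,0,0,0,21,-44,35,60,0,0,0,21,-44,40,60,0,0,0,21,-44,40,60]}}

```text
t: 22.95
position: [0.5591, 0.1619, 0.1592]
ee_rot: [-3.141, 0.002, 0.3]
ft_force: [-0.5, -0.4, -0.3]
finger_gap: 0.0599
finger_force: 38.1
```

```bash
python3 go.py .5597 .1623 .145 .3
```

```text
w [-0.01  0.1  -0.01] t [ 0.7 -0.2 14.2] | 22.95 [0.5591 0.1619 0.1592] [-3.141e+00  2.000e-03  3.000e-01] [-0.5 -0.4 -0.3] -1.75
```

Request:
{"name": "jog_arm", "arguments": {"plan": [0,0,0,0,0,3,60,0,0,0,0,0,6,60,0,0,0,0,0,9,60,0,0,0,0,0,11,60,0,0,0,0,0,13,60,0,0,0,0,0,14,60,0,0,0,0,0,15,60,0,0,0,0,0,16,60,0,0,0,0,0,16.5,60,0,0,0,0,0,16.5,60]}}

```text
t: 23.95
position: [0.5596, 0.1623, 0.1438]
ee_rot: [-3.142, 0.0, 0.3]
ft_force: [0.1, -0.4, -0.4]
finger_gap: 0.0597
finger_force: 38.1
```

Request:
{"name": "jog_arm", "arguments": {"plan": [0,0,0,0,0,0.7,60,0,0,0,0,0,1.4,60,0,0,0,0,0,2,60,0,0,0,0,0,2.6,60,0,0,0,0,0,3.2,60,0,0,0,0,0,3.7,60,0,0,0,0,0,4.2,60,0,0,0,0,0,4.7,60,0,0,0,0,0,5,60,0,0,0,0,0,5,60]}}

```text
t: 24.95
position: [0.5596, 0.1623, 0.1388]
ee_rot: [-3.142, 0.0, 0.3]
ft_force: [0.2, -0.4, -0.6]
finger_gap: 0.0599
finger_force: 38.1
```

Nothing has touched yet and the plug is inside the ring, so I keep going slowly.

Request:
{"name": "jog_arm", "arguments": {"plan": [0,0,0,0,0,0.3,60,0,0,0,0,0,0.6,60,0,0,0,0,0,0.9,60,0,0,0,0,0,1.2,60,0,0,0,0,0,1.5,60,0,0,0,0,0,1.8,60,0,0,0,0,0,2.1,60,0,0,0,0,0,2.3,60,0,0,0,0,0,2.3,60,0,0,0,0,0,2.3,60]}}

```text
t: 25.95
position: [0.5597, 0.1623, 0.1366]
ee_rot: [-3.142, -0.0, 0.3]
ft_force: [-0.3, -0.6, -1.5]
finger_gap: 0.0597
finger_force: 38.1
```

Request:
{"name": "jog_arm", "arguments": {"plan": [0,0,0,0,0,0.2,60,0,0,0,0,0,0.4,60,0,0,0,0,0,0.6,60,0,0,0,0,0,0.8,60,0,0,0,0,0,0.9,60,0,0,0,0,0,1.0,60,0,0,0,0,0,1.1,60,0,0,0,0,0,1.2,60,0,0,0,0,0,1.2,60,0,0,0,0,0,1.2,60]}}

```text
t: 26.95
position: [0.5598, 0.1623, 0.1359]
ee_rot: [3.141, -0.001, 0.3]
ft_force: [-1.6, -0.4, 6.5]
finger_gap: 0.0597
finger_force: 38.6
```

The cap makes contact at TCP z = 0.136, the expected seated height. I unload, release and rise.

Request:
{"name": "jog_arm", "arguments": {"plan": [0,0,0,0,0,-0.5,60,0,0,0,0,0,-0.6,60,0,0,0,0,0,-0.6,80,0,0,0,0,0,-0.6,100,0,0,0,0,0,-0.6,100,0,0,0,0,0,-0.6,100,0,0,0,0,0,-0.6,100,0,0,0,0,0,-0.6,100,0,0,0,0,0,-3,100,0,0,0,0,0,-8,100]}}

```text
t: 27.95
position: [0.5594, 0.1622, 0.1433]
ee_rot: [-3.141, 0.001, 0.3]
ft_force: [0.5, -0.5, 0.7]
finger_gap: 0.0853
finger_force: 0.0
```

Request:
{"name": "jog_arm", "arguments": {"plan": [0,0,0,0,0,-10,100,0,0,0,0,0,-30,100,0,0,0,0,0,-55,100,0,0,0,-6,13,-72,100,0,0,0,-20,42,-78,100,0,0,0,-37,78,-78,100,0,0,0,-55,116,-78,100,0,0,0,-73,154,-78,100,0,0,0,-85,180,-78,100,0,0,0,-90,190,-78,100]}}

```text
t: 28.95
position: [0.5295, -0.0494, 0.2223]
ee_rot: [3.14, -0.0, 0.296]
ft_force: [-0.2, 0.2, 0.2]
finger_gap: 0.085
finger_force: 0.0
```

```bash
python3 - <<'E'
from h import *
T=optics.grab_frame("top");S=optics.grab_frame("side")
cv2.imwrite("pics/g5.png",np.hstack([crop(T,282,190,40,40,9),crop(S,308,210,40,40,9)]))
for n,r in(("top",.031),("side",.031)):
    c=np.array([px(n,[.5598+r*np.cos(a),.1624+r*np.sin(a),.1258]) for a in A]); o=np.array([282,190] if n=="top" else [308,210])-20
    print(n,((c.min(0)-o)*9).round(),((c.max(0)-o)*9).round())
E
```

```text
top [68. 62.] [279. 270.]
side [ 86. 101.] [266. 241.]
```

View pics/g5.png

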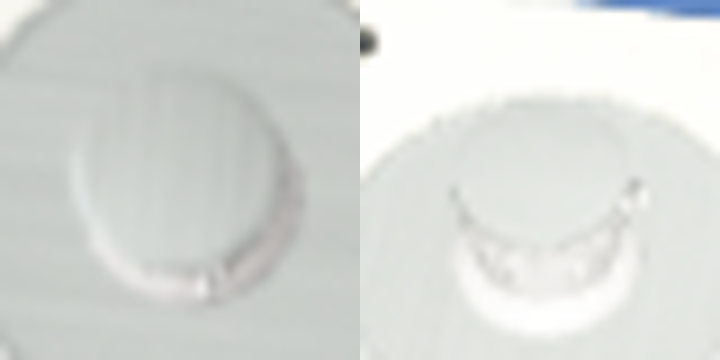

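The cap sits squarely over the head and within about 1 px (3 mm) of where a seated cap should appear: top view x 72–280, lower edge about 270; side view lower edge about 243. Handing in.

```bash
python3 -c "
from workcell import robot
print(robot.close_job())"
```

```text
the job is handed in; nothing more can be done
None
```

I put the burner head in its cup with the key in the slot, laid the cap on top and handed the job in at about 29 s; contact heights and the last pictures agree with both being seated, but no verdict came back.

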